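Seat a brass toggle in the setting fixture

TASK

Take the brass bag toggle from the wooden tray and lay it gently in the V of the blue setting fixture, then, without bearing down hard, slide it under the sprung orange roller until it is fully home: resting on both flanks of the V and touching the red back stop. When you feel the stop, lean on it lightly for about half a second (roughly 10 N more than the sliding drag; the stop must never take 30 N), then let go and leave the toggle there. Do not disturb the other two toggles or anything else on the bench.

Things in the scene. Friction and masses are not known exactly. Their poses are not given: they have to be found in the camera images.
- toggle: the brass toggle to be seated: a round-ended bar (a cylinder with half-ball ends), 26 mm in diameter, 100 mm long overall, about 180 g (varies), two thin dark bands. Origin at its centre, its x axis along its length (both ends alike; it may be rolled about x)
- tray: wooden tray 116 x 210 mm (x, y), fixed; board 10 mm thick, origin at the centre of its underside. Three toggles lie along its x, 65 mm apart, in any order, axes 34 mm above the bench, each on two pairs of white pegs (10 mm square, tops at 24 mm, 42 mm to either side of the tray's middle). Between the pegs, under a toggle's middle, it is free down to the board
- vblock: blue setting fixture, fixed, 130 x 80 mm. Origin on the bench; its x axis is the V's axis and points from the open front to the back stop. The V (aluminium flanks at 45 degrees, x -60 to +50 mm) opens upward. Flank tops are 38 mm above the bench at y = +-12, blue cheeks 34 mm high out to y = +-28: fingertips gripping a toggle in the V stay above 40 mm
- v_lay (a point): where the middle of a toggle is when it lies in the V just clear of the roller: on the V's axis, 45 mm above the fixture's foot, 45 mm in front of its origin. Seated, its middle is 50 mm in front of the stop's face
- bridge (a point): top middle of the steel bridge that stands across the V on two posts and carries the roller: 91 mm above the bench, 78 mm wide, 14 mm thick along the V, 15 mm behind the fixture's origin
- flank_left: the flank of the V on the fixture's +y side, polished and waxed (friction about 0.25; bearing down on the toggle makes it bind, over 45 N harms the flank); origin 9.9 mm to that side of the V's axis, 30.9 mm above the bench
- flank_right: the flank on the fixture's -y side, likewise polished; origin 9.9 mm to that side, 30.9 mm above the bench
- presser (a joint): lift (m) of the orange roller (16 mm in diameter, free to turn) that lies across the V under the bridge on a spring plunger: 0 = down, 4 mm below the top of a toggle lying in the V; 0.004 = riding on the toggle. Its spring presses with 6 N when down, 10 N on the toggle. Pushing the toggle's end under it takes 9 to 14 N, then the drag is a steady 5 to 10 N (friction varies)
- stop: red back stop of the fixture, rigid, 22 mm wide. Origin in the middle of the face that the toggle's end meets, 45 mm above the bench; the face looks to the fixture's -x. It is set anywhere from 34 to 46 mm along the fixture's x axis; on contact the toggle stops moving and the push force climbs above the drag
- bar_black: another toggle of the same size, black; leave it in the tray. Origin at its centre
- bar_red: another toggle of the same size, red; leave it in the tray. Origin at its centre
- glue_jar: amber jar with a white cap, 60 mm in diameter, 80 mm high, a bystander; origin under its centre
- hammer: small hammer lying on the bench, a bystander
- washer: steel snap disc 34 mm across, 6 mm thick, lying on the bench, a bystander
- punch: setting punch, a steel rod 16 mm in diameter and 180 mm long with a wooden grip, lying on the bench, a bystander
- tin: green tin 66 mm across, 90 mm high, a bystander
There are look-alikes about, which are no part of the job. Several things have the shape of the toggle; the one meant has the colours described above.

How it is judged:
On the way, in this order (a step that is already met when the one before it is completed fails the run):
1. the toggle lies in the V, bearing on both flanks (contact force between toggle and flank_left above 0.3 N and contact force between toggle and flank_right above 0.3 N), for 0.1 s.
2. the toggle is pressed against the back stop with more than 3 N for 0.3 s (contact force between toggle and stop above 3 N), for 0.3 s.
At the end, for the whole second after the job is handed in: the toggle is at rest and released in the V, bearing on both flanks with at least 0.5 N each, along the V within 0.05 rad, held down by the roller (lifted by more than 2.5 mm), its end within 1.5 mm of the back stop (x of toggle in the frame of stop above -0.0515 m and angle between the x axis of toggle and the x axis of vblock, either way round below 0.05 rad and contact force between toggle and flank_left above 0.5 N and contact force between toggle and flank_right above 0.5 N and value of joint presser above 0.0025 m and linear speed of toggle below 0.01 m/s); the robot touches nothing.
It fails at once if the toggle is forced against the back stop with more than 30 N (contact force between toggle and stop above 30 N).
It fails at once if the toggle is dropped or rammed onto a flank (more than 45 N) (contact force between toggle and flank_left above 45 N or contact force between toggle and flank_right above 45 N).
It fails at once if another toggle or a bystander is moved by more than 20 mm (distance of any of bar_black, bar_red, glue_jar, hammer, washer, punch, tin from where it was at the start of the episode above 0.02 m).
It also fails if it takes over 64 s, if anything falls off the work surface, if the arm or the gripper's body presses on something with over 40 N, if the wrist force passes 120 N, or if a joint passes its speed limit or range.

ROBOT

A 7-joint arm with a two-finger parallel gripper is mounted at the origin on the work surface. World frame = base frame: x ahead of the robot, y to its left, z up, the work surface at z = 0. Lengths are in m, angles in rad, forces in N, time in s.
With the tool pointing down it reaches from about 0.425 to 0.875 m from the base axis. Payload 8.4 kg.
Tool frame: the origin (TCP) lies midway between the tips of the shut fingers; the grasp point (between the pads) lies 19 mm behind it; z points along the fingers, y is the line along which they close (so a half turn about z gives the same grasp; the last joint's range is limited). The gripper opens to 87 mm and grips with 3 to 60 N. Pads are 19 mm wide; open, the fingers measure 117 mm over their backs; the gripper's body (75 mm by 190 mm) begins 51 mm behind the grasp point.
Start: joints at [-1.286, 0.333, 0.04, 1.465, -0.013, 1.343, -0.059], TCP at [0.243, 0.603, 0.186] pointing down, gripper open.
Joint ranges: [-2.58, 2.58], [-0.38, 2.09], [-1.3, 1.39], [0.25, 2.4], [-1.5, 4.64], [0.08, 2.09], [-2.65, 2.65]. Speed limits (rad/s): [2.22, 2.22, 2.79, 2.79, 3.14, 3.14, 3.14].

INTERFACE

Orientations are given as a unit quaternion [w, x, y, z].
In Python, from cell import * gives the robot as it stands.
- The arm moves only by the shell command python3 -m inch 'ROWS' [FORCE]. ROWS is text: rows parted by semicolons, each of 7 numbers parted by spaces: the opening, from 0 (shut) to 1 (fully open), then the shift along the tool's x, y, z in mm, then the turn, a rotation vector about the tool's x, y, z in degrees. In form: hand dx dy dz rx ry rz; .... A call has 1 to 12 rows; each row is the pose to reach, as a shift and turn from the pose commanded when the call began, along the tool's axes at that moment; what a row does not reach only later rows make up. A row lasts 1/8 s, in which the tool goes at most 62.5 mm and 10.7 degrees, less where a joint would pass 70% of its speed; a pose out of reach is approached as far as the arm can. A call with a gripper value outside its range is refused whole. The fingers move at their own pace and stop on an object; FORCE is the grip in N (left out, the last holds). Time passes only in rows, so rows that repeat a pose let the fingers close. It gives the time, the measured TCP pose, the force, the opening and the grip force at its end, in the units of the state.
- read_state(): the state, without advancing time (a new reading comes with each control period).
- grab_frame(name): name is "side" or "top"; returns a dict with "color" (400x640x3 uint8, red, green, blue), "K" (3x3 intrinsics, pixels), "k1" (the pictures are not rectified: a ray, as slopes to the right and down, at radius r is drawn at 1 + k1 r^2 times it, then the intrinsics apply), "xyz" and "attitude" of the camera in the world. Camera axes: x right, y down, z forward; pixel columns grow to the right and rows downward; lengths in m; the calibration is good to about 2 mm. A picture is of the moment at which its call begins. There is no depth.
- job_done(): hands the job in; it is judged then, once.
The state is a dict: "clock": time; "joint_positions": joint angles; "dq": joint speeds; "effort": joint torques, N m; "ee_pos": TCP position; "ee_rot": TCP orientation; "force": force on the tool from outside, world axes, zero at the start; "ft_torque": the same for the moment, N m; "grip_width": finger opening in m; "finger_force": force on a finger pad.
Only numpy, scipy, OpenCV 4.12 (cv2) and the standard library are available. Lean on these libraries where they do the work, as an engineer would, in place of code of your own. Each camera call takes 0.05 s, during which the arm holds its last target. There are 200 camera calls.

## Working session

There is one attempt and no reset: what is moved stays moved. The work goes in short steps, Python scripts to look and compute and a shell command to move; the robot and the scene stay as the last step left them, time stands still between calls to the robot, and variables do not carry over. Pictures are saved under pics/ and viewed, at most 10 in all, crops included, and the job is handed in when it is done.

```bash
mkdir -p pics; cat > h.py <<'E'
from cell import *
import numpy as np, cv2
from scipy.spatial.transform import Rotation as R
def rot(q): return R.from_quat([q[1],q[2],q[3],q[0]]).as_matrix()
def shot(n,fn):
    f=grab_frame(n); cv2.imwrite(fn,f["color"][:,:,::-1]); np.save(f"{n}.npy",f,allow_pickle=True); return f
def load(n): return np.load(f"{n}.npy",allow_pickle=True).item()
def ray(f,px):
    d=np.array([f["k1"],0,0,0],float)
    p=cv2.undistortPoints(np.array([[px]],float),np.array(f["K"]),d)[0,0]
    return np.array(f["xyz"]),rot(f["attitude"])@np.array([p[0],p[1],1])
def onz(f,px,z):
    o,v=ray(f,px); return o+v*(z-o[2])/v[2]
E
python3 - <<'E'
from h import *
for n in("top","side"):
    f=shot(n,f"pics/{n}1.png"); print(n,f["xyz"],f["attitude"],f["k1"],f["K"])
s=read_state();print(s["ee_pos"],s["ee_rot"],s["clock"],s["force"])
E
```

```text
top [ 0.33029596 -0.01516914  1.40881296] [ 0.06850435 -0.69451664  0.71348463 -0.06239769] -0.06865319508109759 [[468.3214268    0.         321.00165258]
 [  0.         468.3214268  196.66985436]
 [  0.           0.           1.        ]]
side [0.37721949 0.7509288  0.84091004] [ 0.04450419 -0.10635808  0.91375052 -0.38957326] 0.022839066732304708 [[391.74110205   0.         326.871976  ]
 [  0.         391.74110205 205.61302068]
 [  0.           0.           1.        ]]
[0.24326265 0.60226155 0.18567412] [-8.46552423e-05  1.90746299e-01  9.81639110e-01 -7.07565002e-04] 0.1 [-0.17961138 -0.29667958  0.25948286]
```

View pics/top1.png

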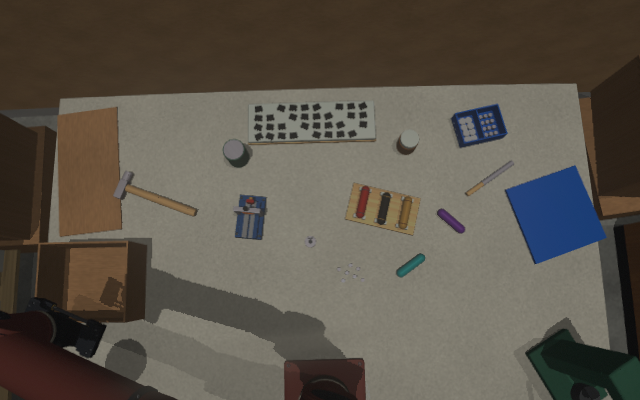

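View pics/side1.png

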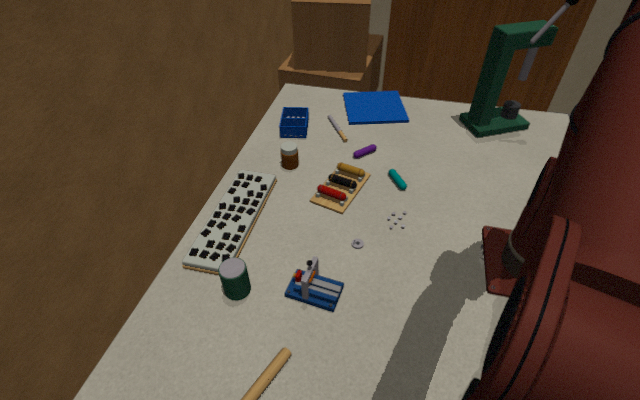

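The top view shows the tray with red (363,202), black (384,208) and brass (405,212) bars. A purple bar (451,221) and a teal bar (411,265) lie loose on the bench. The fixture is at (250,217) with its stop towards the top of the picture. The brass bar in the tray fits the description, and I'll confirm it in a crop.

```bash
cat > m.py <<'E'
from h import *
t=load("top"); s=load("side")
def crop(f,x0,y0,w,h,k): return cv2.resize(f["color"][y0:y0+h,x0:x0+w,::-1],None,fx=k,fy=k,interpolation=cv2.INTER_CUBIC)
a=crop(t,340,175,85,65,4.7);b=crop(t,225,185,50,65,4.7); c=crop(s,300,150,80,65,4.7); d=crop(s,275,250,80,65,4.7)
H=300
im=np.hstack([cv2.resize(i,(399,H)) for i in(a,cv2.copyMakeBorder(b,0,0,0,85*4-60,cv2.BORDER_CONSTANT)[:, :399])])
im2=np.hstack([cv2.resize(i,(399,H)) for i in(c,d)])
cv2.imwrite("pics/crop1.png",np.vstack([im,im2]))
def blob(f,box,lo,hi):
    x0,y0,x1,y1=box; hsv=cv2.cvtColor(f["color"],cv2.COLOR_RGB2HSV)
    m=np.zeros(hsv.shape[:2],np.uint8); m[y0:y1,x0:x1]=cv2.inRange(hsv,lo,hi)[y0:y1,x0:x1]
    n,l,st,ce=cv2.connectedComponentsWithStats(m); i=1+np.argmax(st[1:,4])
    c=max(cv2.findContours((l==i).astype(np.uint8),0,1)[0],key=cv2.contourArea)
    return ce[i],st[i,4],cv2.minAreaRect(c)
if __name__=="__main__":
    for nm,f,box in(("red",t,(350,180,372,222)),("brass",t,(396,190,415,232)),):
        pass
    hsv=cv2.cvtColor(t["color"],cv2.COLOR_RGB2HSV)
    for p in[(405,212),(405,203),(402,222),(412,205),(395,200),(416,220),(363,202),(240,225),(249,203),(249,225),(258,225)]: print(p,hsv[p[1],p[0]])
    r=blob(t,(350,180,375,222),(0,150,40),(8,255,255)); print("red",r,onz(t,r[0],.04),onz(t,r[0],.034))
    r=blob(t,(228,185,275,245),(105,120,40),(125,255,255)); print("blue",r)
    for p in cv2.boxPoints(r[2]): print(p,onz(t,p,.01))
E
python3 m.py
```

```text
(405, 212) [ 18 148 122]
(405, 203) [ 18 140 106]
(402, 222) [ 17 144 110]
(412, 205) [ 21 102 132]
(395, 200) [ 21 102 137]
(416, 220) [ 20  48 133]
(363, 202) [  3 165 110]
(240, 225) [109 114  83]
(249, 203) [ 5 93 63]
(249, 225) [109  39  91]
(258, 225) [110  84  67]
red (array([362.73484848, 200.87121212]), np.int32(132), ((362.8876037597656, 200.82022094726562), (6.296066761016846, 21.58651351928711), 12.994616508483887)) [ 0.5710051  -0.13012795  0.04      ] [ 0.57206021 -0.13063186  0.034     ]
blue (array([238.5, 236. ]), np.int32(2), ((238.5, 236.0), (1.0, 0.0), 180.0))
[239. 236.] [0.47945407 0.24302588 0.01      ]
[239. 236.] [0.47945407 0.24302588 0.01      ]
[238. 236.] [0.47952964 0.24604945 0.01      ]
[238. 236.] [0.47952964 0.24604945 0.01      ]
```

View pics/crop1.png

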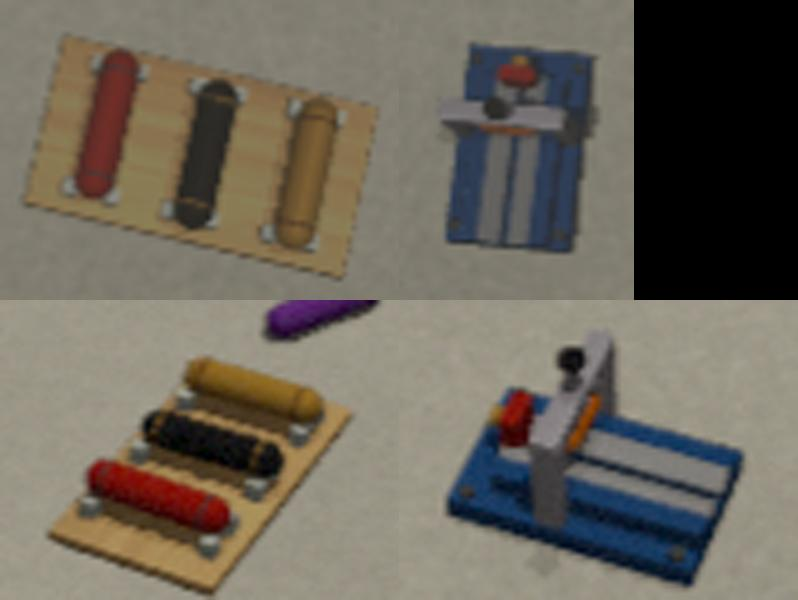

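The crop confirms that the brass bar (right-most in the tray, two thin dark bands) is the target. The purple and teal bars are the wrong colour and lie loose. In the fixture, the V opens towards the bottom of the picture, and the stop is beyond the bridge.

```bash
python3 - <<'E'
from m import *
def full(f,box,lo,hi,name,zs):
    c,a,r=blob(f,box,lo,hi); (w,h)=r[1]
    print(name,c.round(1),a,[np.round(i,1) for i in r])
    for z in zs:
        P=np.array([onz(f,p,z)[:2] for p in cv2.boxPoints(r)]); e=P[1]-P[0],P[2]-P[1]
        L=[np.linalg.norm(x) for x in e]; l=e[int(np.argmax(L))]; print("  z",z,"c",P.mean(0).round(4),"size",np.round(L,4),"ang",np.degrees(np.arctan2(l[1],l[0])).round(1))
full(t,(395,190,416,234),(14,118,30),(19,255,255),"brass",(.034,.04))
full(t,(345,175,425,240),(10,60,60),(30,255,255),"tray",(.01,))
full(t,(228,185,275,245),(100,60,25),(125,255,255),"plate",(.01,))
full(t,(228,185,275,245),(9,120,40),(18,255,255),"roller",(.06,))
full(t,(228,185,275,245),(0,130,40),(8,255,255),"stop",(.055,))
full(s,(270,250,350,315),(100,100,25),(125,255,255),"plate_s",(.01,))
full(s,(325,158,370,182),(14,130,30),(24,255,255),"brass_s",(.034,))
E
```

```text
brass [405.1 212.4] 244 [array([405.1, 212.5]), array([ 8.2, 32. ]), np.float64(12.1)]
  z 0.034 c [ 0.5337 -0.2552] size [0.0966 0.0243] ang -15.2
  z 0.04 c [ 0.5328 -0.2541] size [0.0962 0.0242] ang -15.2
tray [385.  209.4] 2052 [array([382.8, 208.5]), array([70.1, 37.9]), np.float64(13.4)]
  z 0.01 c [ 0.5516 -0.1923] size [0.1171 0.2129] ang -105.3
plate [257.4 226.5] 194 [array([257.7, 226.4]), array([ 8.7, 24.4]), np.float64(7.1)]
  z 0.01 c [0.5072 0.1865] size [0.0739 0.0265] ang -7.2
roller [248.5 213. ] 8 [array([248.5, 213. ]), array([7., 0.]), np.float64(180.0)]
  z 0.06 c [0.5408 0.2062] size [0.     0.0206] ang 88.5
stop [250.  200.4] 23 [array([249.5, 200.5]), array([3., 7.]), np.float64(90.0)]
  z 0.055 c [0.5788 0.2042] size [0.0207 0.009 ] ang -91.6
plate_s [311.8 296.7] 693 [array([312.6, 292.9]), array([53., 23.]), np.float64(18.0)]
  z 0.01 c [0.5383 0.2199] size [0.0673 0.1384] ang 172.2
brass_s [350. 171.] 277 [array([349.5, 172.8]), array([27.3, 14.8]), np.float64(17.5)]
  z 0.034 c [ 0.5328 -0.2359] size [0.076  0.0952] ang 165.7
```

```bash
python3 - <<'E'
from m import *
C=[(240.5,194.5),(266.1,197.4),(261.8,239.4),(235.2,237.7)]
for z in(0,.012):
    P=np.array([onz(t,p,z)[:2] for p in C]);print(z,P.round(4).tolist(),[np.linalg.norm(P[i]-P[i-1]).round(4) for i in range(4)],P.mean(0))
for n,p,z in(("groove top",(225+(511-399)/4.7,185+135/4.615),.021),("groove bot",(225+(505-399)/4.7,185+245/4.615),.021),("bridgeL",(225+(443-399)/4.7,185+113/4.615),.091),("bridgeR",(225+(585-399)/4.7,185+118/4.615),.091)): print(n,onz(t,p,z).round(4))
a=crop(t,228,185,50,62,9); b=crop(s,280,254,68,62,9*50/68*.9)
h=max(a.shape[0],b.shape[0]); pad=lambda i:cv2.copyMakeBorder(i,0,h-i.shape[0],0,0,cv2.BORDER_CONSTANT)
im=cv2.convertScaleAbs(np.hstack([pad(a),pad(b)])[:, :800],alpha=1.6); cv2.imwrite("pics/crop2.png",im);print(im.shape,a.shape)
s0=read_state();print(rot(s0["ee_rot"]).round(3))
E
```

```text
0 [[0.6084, 0.2409], [0.5971, 0.162], [0.4685, 0.1756], [0.4756, 0.2564]] [np.float64(0.1336), np.float64(0.0798), np.float64(0.1293), np.float64(0.0811)] [0.53739795 0.20874193]
0.012 [[0.606, 0.2388], [0.5948, 0.1605], [0.4673, 0.174], [0.4744, 0.2541]] [np.float64(0.1325), np.float64(0.0791), np.float64(0.1282), np.float64(0.0804)] [0.53563389 0.2068347 ]
groove top [0.5431 0.2116 0.021 ]
groove bot [0.4714 0.2154 0.021 ]
bridgeL [0.5472 0.2418 0.091 ]
bridgeR [0.5417 0.1551 0.091 ]
(558, 800, 3) (558, 450, 3)
[[-0.927  0.374 -0.   ]
 [ 0.374  0.927 -0.001]
 [-0.    -0.001 -1.   ]]
```

View pics/crop2.png

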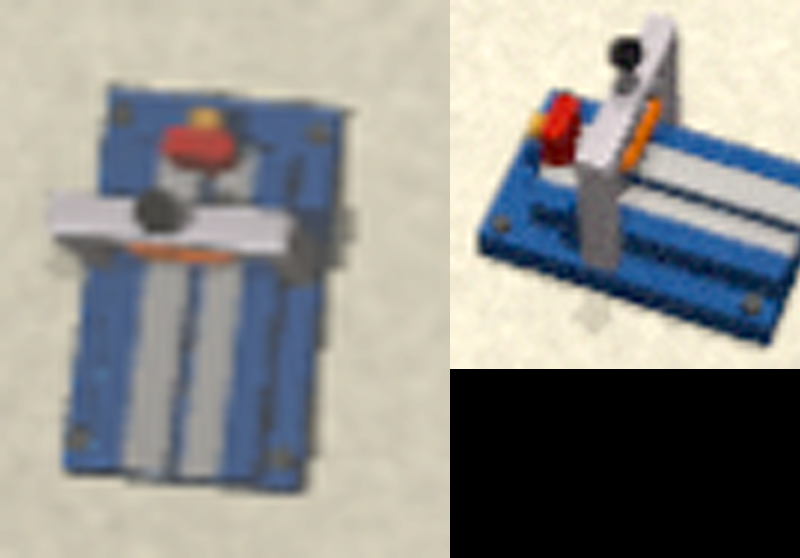

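The crop shows the fixture clearly: plate corners (108,85), (342,105), (300,490), (65,472), groove from (200,265) to (176,475), and the stop behind the bridge.

```bash
cat > g.py <<'E'
from h import *
t=load("top")
q=lambda u,v,z:onz(t,(228+(u+.5)/9-.5,185+(v+.5)/9-.5),z)[:2]
A=np.array
C=A([q(108,85,.012),q(342,105,.012),q(300,490,.012),q(65,472,.012)])
ang=lambda v:np.degrees(np.arctan2(v[1],v[0])).round(1)
print("plate c",C.mean(0),"ax",ang(C[0]-C[3]),ang(C[1]-C[2]),"across",ang(C[0]-C[1])-90,ang(C[3]-C[2])-90)
g=q(200,265,.021),q(176,475,.021);print("groove",g,ang(g[0]-g[1]))
f1=q(155,265,.038),q(120,470,.038);f2=q(245,265,.038),q(213,478,.038)
m1,m0=(f1[0]+f2[0])/2,(f1[1]+f2[1])/2;print("flanks",m1,m0,ang(m1-m0),ang(f1[0]-f1[1]),ang(f2[0]-f2[1]))
b=q(46,215,.091),q(291,230,.091);print("bridge",(b[0]+b[1])/2,np.linalg.norm(b[0]-b[1]),ang(b[0]-b[1])-90)
E
python3 g.py
```

```text
plate c [0.53781733 0.20897748] ax -6.0 -6.4 across -6.5 -5.799999999999997
groove (array([0.54374816, 0.20876331]), array([0.47368724, 0.21668026])) -6.4
flanks [0.54113324 0.20602707] [0.47233682 0.21697196] -9.0 -9.5 -8.6
bridge [0.54690248 0.20760564] 0.07854355024749098 -5.099999999999994
```

```bash
python3 -m inch '0.5 -416 -265 0 0 0 -6.8;0.5 -416 -265 0 0 0 -6.8;0.5 -416 -265 0 0 0 -6.8;0.5 -416 -265 0 0 0 -6.8;0.5 -416 -265 0 0 0 -6.8;0.5 -416 -265 0 0 0 -6.8;0.5 -416 -265 0 0 0 -6.8;0.5 -416 -265 0 0 0 -6.8;0.5 -416 -265 0 0 0 -6.8;0.5 -416 -265 0 0 0 -6.8' 15
cat > to.py <<'E'
import sys; from h import *
s=read_state(); M=rot(s["ee_rot"]); g=np.array([float(a) for a in sys.argv[1:4]])
yaw=float(sys.argv[4]); a=np.degrees(np.arctan2(M[1,0],M[0,0]))
d=(yaw-a+90)%180-90
print("pos",s["ee_pos"].round(4) if hasattr(s["ee_pos"],"round") else s["ee_pos"],"t",s["clock"],"tool mm",(M.T@(g-np.array(s["ee_pos"]))*1000).round(1),"rz",round(-d,1),"xang",a.round(1),"F",np.round(s["force"],2),"w",s["grip_width"],"axes z",M[:,2].round(4))
E
python3 to.py .5337 -.2552 .1 -15.2
```

```text
clock: 1.35
ee_pos: [0.5294, 0.2017, 0.1861]
ee_rot: [-0.0, 0.132, 0.991, -0.0]
force: [-0.6, 0.6, -0.1]
grip_width: 0.0435
finger_force: 0.0
pos [0.5294 0.2017 0.1861] t 1.35 tool mm [-124.  -439.8   86. ] rz 0.0 xang 164.8 F [-0.61  0.62 -0.1 ] w 0.043526623591695 axes z [-9.e-04  0.e+00 -1.e+00]
```

```bash
python3 -m inch '0.5 -124 -440 40 0 0 0;0.5 -124 -440 40 0 0 0;0.5 -124 -440 40 0 0 0;0.5 -124 -440 40 0 0 0;0.5 -124 -440 40 0 0 0;0.5 -124 -440 40 0 0 0;0.5 -124 -440 40 0 0 0;0.5 -124 -440 40 0 0 0;0.5 -124 -440 86 0 0 0;0.5 -124 -440 86 0 0 0' | tail -5
python3 to.py .5337 -.2552 .030 -15.2
python3 - <<'E'
from m import *
f=shot("side","pics/s2.png"); g=shot("top","pics/t2.png")
a=crop(f,290,120,110,100,4);b=crop(g,340,170,90,100,4)
cv2.imwrite("pics/crop3.png",cv2.convertScaleAbs(np.hstack([a,b]),alpha=1.4))
E
```

```text
ee_pos: [0.5326, -0.2531, 0.0975]
ee_rot: [-0.003, 0.131, 0.991, 0.001]
force: [0.1, 0.8, 0.5]
grip_width: 0.0434
finger_force: 0.0
pos [ 0.5326 -0.2531  0.0975] t 2.6 tool mm [-2.1 -1.8 67.5] rz 0.1 xang 164.9 F [0.09 0.85 0.46] w 0.04341778356897346 axes z [-0.0059  0.0024 -1.    ]
```

View pics/crop3.png

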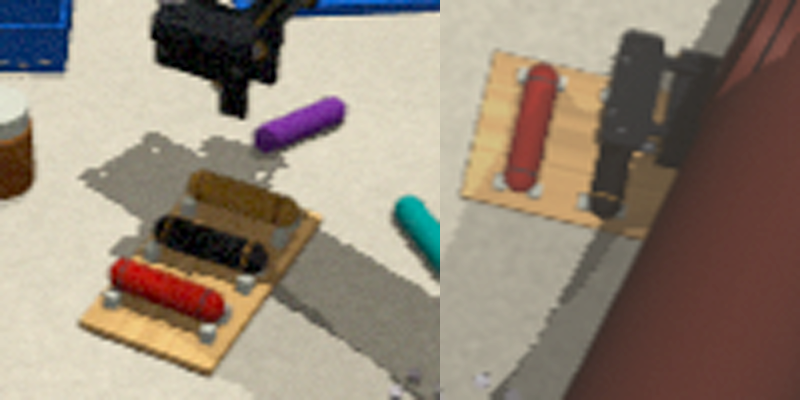

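```bash
python3 -m inch '0.5 0 0 35 0 0 0;0.5 0 0 60 0 0 0;0.5 0 0 70 0 0 0;0.5 0 0 70 0 0 0;0.5 0 0 70 0 0 0'; python3 to.py .5337 -.2552 .030 -15.2
```

```text
clock: 3.32
ee_pos: [0.5353, -0.2562, 0.032]
ee_rot: [0.001, 0.132, 0.991, -0.0]
force: [-0.1, 0.2, 0.4]
grip_width: 0.0434
finger_force: 0.0
pos [ 0.5353 -0.2562  0.032 ] t 3.325 tool mm [1.8 0.5 2. ] rz 0.0 xang 164.8 F [-0.06  0.22  0.4 ] w 0.04337161267534273 axes z [ 1.9e-03 -5.0e-04 -1.0e+00]
```

```bash
python3 -m inch '0.2 0 0 0 0 0 0;0.2 0 0 0 0 0 0;0.2 0 0 0 0 0 0;0.2 0 0 0 0 0 0;0.2 0 0 0 0 0 0;0.2 0 0 0 0 0 0' 15;  python3 to.py .5337 -.2552 .030 -15.2
```

```text
clock: 4.08
ee_pos: [0.5342, -0.2559, 0.0304]
ee_rot: [-0.0, 0.132, 0.991, -0.0]
force: [0.4, -0.9, -0.4]
grip_width: 0.0176
finger_force: 0.0
pos [ 0.5342 -0.2559  0.0304] t 4.075 tool mm [0.7 0.6 0.4] rz 0.0 xang 164.8 F [ 0.41 -0.95 -0.39] w 0.017609364180425437 axes z [-1.e-04 -0.e+00 -1.e+00]
```

```bash
python3 - <<'E'
from m import *
f=shot("side","pics/s3.png")
cv2.imwrite("pics/crop4.png",cv2.convertScaleAbs(crop(f,295,120,90,100,6),alpha=1.5))
E
```

```text
(no output)
```

View pics/crop4.png

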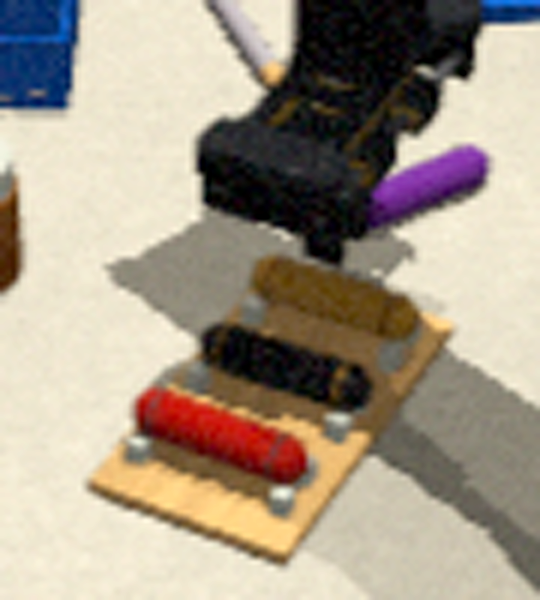

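The side crop shows the fingers closed behind the brass bar, with the tip at about (322,260) in the crop and the bar centre at (335,295). The grasp missed, so I'll check both views' geometry against the reported TCP.

```bash
python3 - <<'E'
from m import *
f=load("side")
def proj(f,P):
    M=rot(f["attitude"]); rv,_=cv2.Rodrigues(M.T); tv=-M.T@np.array(f["xyz"])
    return cv2.projectPoints(np.array([P],float),rv,tv,np.array(f["K"]),np.array([f["k1"],0,0,0]))[0].ravel().round(1)
for n,P in(("tcp",(.5342,-.2559,.0304)),("brass",(.5337,-.2552,.034)),("red",(.572,-.1306,.034)),("tray",(.5516,-.1923,.01)),("tip up",(.5337,-.2552,.06))): print(n,proj(f,P))
print("two-view brass:",end="")
o1,d1=ray(load("top"),(405.1,212.5)) if 0 else ray(t,(405.1,212.5)); o2,d2=ray(f,(295+335/6-.5,120+295/6-.5))
S=np.linalg.lstsq(np.c_[d1,-d2],o2-o1,rcond=None)[0]; print(o1+d1*S[0],o2+d2*S[1])
print("tip at z .03/.06:",onz(f,(348.7,163.3),.03),onz(f,(348.7,163.3),.06))
E
```

```text
tcp [350.  169.6]
brass [350.2 168.9]
red [330.5 191.7]
tray [340.8 185.8]
tip up [350.5 162.6]
two-view brass:[ 0.53324882 -0.25469284  0.03562444] [ 0.53324334 -0.25469307  0.03562367]
tip at z .03/.06: [ 0.54509897 -0.28889186  0.03      ] [ 0.53888819 -0.2504232   0.06      ]
```

```bash
python3 - <<'E'
from m import *
f=load("side")
M=rot(f["attitude"]);rv,_=cv2.Rodrigues(M.T); tv=-M.T@np.array(f["xyz"])
pr=lambda P:cv2.projectPoints(np.array([P],float),rv,tv,np.array(f["K"]),np.array([f["k1"],0,0,0]))[0].ravel().round(1)
for dz in(0,.01,.02,.03): print(dz,pr((.5326,-.2531,.0975+dz)),pr((.5342,-.2559,.0304+dz)))
s=read_state(); print({k:np.round(v,3) for k,v in s.items()})
g=shot("top","pics/t4.png")
a=crop(g,330,150,100,100,6);cv2.imwrite("pics/crop5.png",cv2.convertScaleAbs(a,alpha=1.8))
E
```

```text
0 [351.3 153.7] [350.  169.6]
0.01 [351.4 151.1] [350.2 167.3]
0.02 [351.6 148.5] [350.3 164.8]
0.03 [351.7 145.9] [350.4 162.4]
{'clock': np.float64(4.125), 'joint_positions': array([-0.133,  0.397,  0.62 ,  1.809, -0.267,  1.02 ,  1.897]), 'dq': array([ 0.   , -0.001,  0.   ,  0.   , -0.001,  0.   , -0.   ]), 'effort': array([ 2.0000e-03, -5.4996e+01,  9.8540e+00, -3.4052e+01,  6.6000e-02,
        6.4000e-02, -0.0000e+00]), 'ee_pos': array([ 0.534, -0.256,  0.03 ]), 'ee_rot': array([-0.   ,  0.132,  0.991, -0.   ]), 'force': array([-0.722,  0.586,  0.246]), 'ft_torque': array([ 0.009, -0.048, -0.004]), 'finger_force': np.float64(0.0), 'grip_width': np.float64(0.018)}
```

View pics/crop5.png

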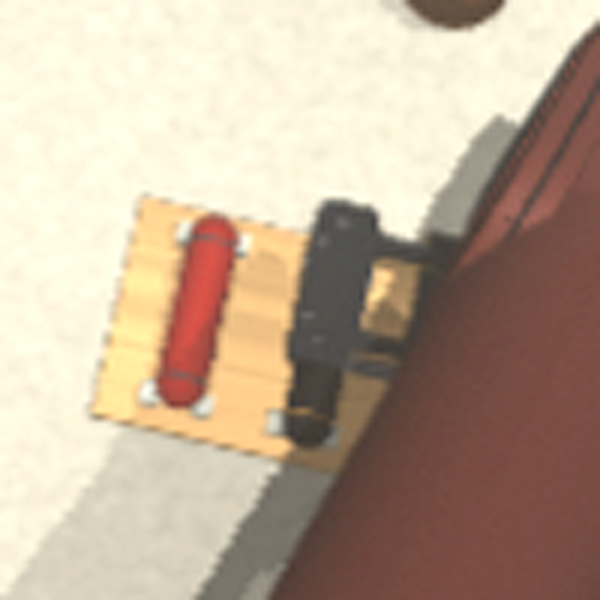

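```bash
python3 - <<'E'
from m import *
for z in(.1,.13,.16,.2): print(z,onz(t,(380.8,196.7),z).round(3))
f=load("side")
# gripper block lower-left/right corners in side crop4
for u,v in((205,200),(365,240)):
  for z in(.1,.13): print((u,v),z,onz(f,(295+u/6-.5,120+v/6-.5),z).round(3))
E
```

```text
0.1 [ 0.571 -0.177  0.1  ]
0.13 [ 0.566 -0.173  0.13 ]
0.16 [ 0.56 -0.17  0.16]
0.2 [ 0.553 -0.165  0.2  ]
(205, 200) 0.1 [ 0.603 -0.238  0.1  ]
(205, 200) 0.13 [ 0.594 -0.198  0.13 ]
(365, 240) 0.1 [ 0.514 -0.223  0.1  ]
(365, 240) 0.13 [ 0.509 -0.183  0.13 ]
```

The xy agrees, but in both views the real fingertips sit about 25 mm higher than the reported TCP. I'll descend further in small steps, watching the force.

```bash
python3 -m inch '0.5 0 0 0 0 0 0;0.5 0 0 0 0 0 0;0.5 0 0 0 0 0 0;0.5 0 0 8 0 0 0;0.5 0 0 12 0 0 0;0.5 0 0 16 0 0 0;0.5 0 0 20 0 0 0;0.5 0 0 20 0 0 0;0.5 0 0 20 0 0 0'  5
python3 - <<'E'
from m import *
f0=load("side")["color"].astype(int); g=shot("side","pics/s5.png")
hsv=cv2.cvtColor(g["color"],cv2.COLOR_RGB2HSV)
# dark pixels along columns over brass
for x in range(342,358,1): print(x,''.join('#' if hsv[y,x,2]<35 else 'b' if 12<hsv[y,x,0]<26 and hsv[y,x,1]>130 else '.' for y in range(150,186)))
M=rot(g["attitude"]);rv,_=cv2.Rodrigues(M.T); tv=-M.T@np.array(g["xyz"])
p=np.array(read_state()["ee_pos"]); yv=np.array([.262,.965,0])
for d in(.02,.035,-.02):
  for z in(.01,.03,.035,.05): print(d,z,cv2.projectPoints((np.array([p[0],p[1],z])+d*yv)[None],rv,tv,np.array(g["K"]),np.array([g["k1"],0,0,0]))[0].ravel().round(1))
E
```

```text
clock: 5.3
ee_pos: [0.5343, -0.256, 0.0106]
ee_rot: [0.0, 0.132, 0.991, -0.0]
force: [0.4, 0.3, -0.5]
grip_width: 0.0437
finger_force: 0.0
342 ##############bbbbbbb..b.b.########.
343 ###.###########bbbbbbbbbbbb########.
344 .##..###############bb.b.b..########
345 ###.################bbbbbbbb########
346 #.###################bbbbbbb########
347 ###.#.###############bbbbbb..#######
348 #.#.#################bbbbbbbb#######
349 ######################bbbbbb.#######
350 ####.###########b#bbbbbbbbbb.###..bb
351 ##.#########....bbbbbbbbbbbbbb#bbb.b
352 b###########....bbbbbbbbb.bbbbbbb.##
353 b####bbb.###.....bbbbbbbb.bbb.b#####
354 #####.bb####.....bbbbbbbbbbbb.b#####
355 #############....bbbbbbbbbbb.b.b####
356 ############.....bbbbbbbbbb.bbbbb.##
357 ##########........bbbbbbbbbb.b..bbbb
0.02 0.01 [347.1 177.8]
0.02 0.03 [347.3 173.1]
0.02 0.035 [347.4 171.9]
0.02 0.05 [347.6 168.3]
0.035 0.01 [345.1 180.4]
0.035 0.03 [345.3 175.6]
0.035 0.035 [345.3 174.4]
0.035 0.05 [345.5 170.8]
-0.02 0.01 [352.4 171.1]
-0.02 0.03 [352.6 166.4]
-0.02 0.035 [352.7 165.2]
-0.02 0.05 [352.9 161.6]
```

```bash
python3 -m inch '0.5 0 0 3 0 0 0;0.5 0 0 6 0 0 0;0.5 0 0 8 0 0 0;0.5 0 0 8 0 0 0;0.25 0 0 8 0 0 0;0.25 0 0 8 0 0 0;0.25 0 0 8 0 0 0;0.25 0 0 8 0 0 0;0.25 0 0 8 0 0 0'  4; python3 to.py .5337 -.2552 .0 -15.2
```

```text
clock: 6.48
ee_pos: [0.5349, -0.2543, 0.0027]
ee_rot: [0.0, 0.132, 0.991, 0.001]
force: [0.9, 6.2, 3.9]
grip_width: 0.0232
finger_force: 4.3
pos [ 0.5349 -0.2543  0.0027] t 6.475 tool mm [ 0.9 -1.2  2.7] rz 0.1 xang 164.9 F [0.85 6.21 3.86] w 0.02315729397910083 axes z [ 4.0e-04  1.8e-03 -1.0e+00]
```

```bash
python3 -m inch '0.5 0 0 0 0 0 0;0.5 0 1.5 0 0 0 0;0.5 0 1.5 0 0 0 0;0.5 0 1.5 4 0 0 0;0.5 0 1.5 7 0 0 0;0.5 0 1.5 10 0 0 0;0.5 0 1.5 10 0 0 0;0.25 0 1.5 10 0 0 0;0.25 0 1.5 10 0 0 0;0.25 0 1.5 10 0 0 0;0.25 0 1.5 10 0 0 0;0.25 0 1.5 10 0 0 0'  5; python3 to.py .5337 -.2552 .0 -15.2
```

```text
clock: 7.98
ee_pos: [0.5349, -0.2539, -0.0075]
ee_rot: [0.0, 0.132, 0.991, 0.0]
force: [0.2, 4.1, 2.4]
grip_width: 0.0255
finger_force: 5.0
pos [ 0.5349 -0.2539 -0.0075] t 7.975 tool mm [ 0.8 -1.6 -7.5] rz 0.0 xang 164.8 F [0.19 4.11 2.35] w 0.025471943632353736 axes z [ 2.e-04  6.e-04 -1.e+00]
```

```bash
python3 -m inch '0.2 0 1 0 0 0 0;0.2 0 1 0 0 0 0;0.2 0 1 -10 0 0 0;0.2 0 1 -30 0 0 0;0.2 0 1 -60 0 0 0;0.2 0 1 -90 0 0 0;0.2 0 1 -90 0 0 0;0.2 0 1 -90 0 0 0'  20
python3 - <<'E'
from m import *
f=shot("side","pics/s6.png"); print(read_state()["force"])
cv2.imwrite("pics/crop6.png",cv2.convertScaleAbs(crop(f,300,90,90,110,5),alpha=1.6))
E
python3 to.py .4884 .2144 .1 -6.2
```

```text
clock: 8.98
ee_pos: [0.5347, -0.2535, 0.0826]
ee_rot: [0.0, 0.132, 0.991, 0.0]
force: [0.0, -0.2, -1.6]
grip_width: 0.0254
finger_force: 20.0
[-0.08481437 -0.14830837 -1.68550459]
pos [ 0.5343 -0.2533  0.082 ] t 9.025 tool mm [166.9 439.3 -17.8] rz -9.0 xang 164.8 F [-0.08 -0.15 -1.69] w 0.025421186115628852 axes z [-1.e-03  3.e-04 -1.e+00]
```

View pics/crop6.png

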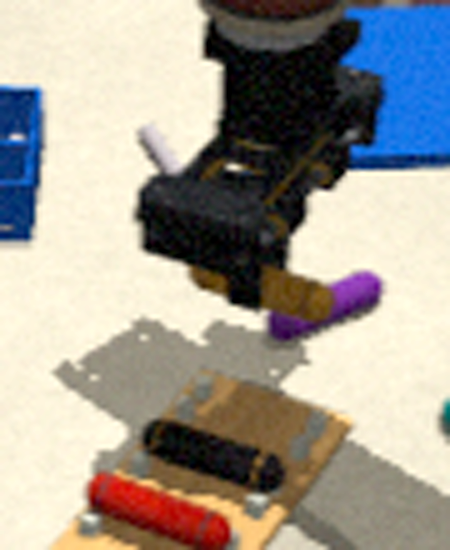

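The toggle is held level in the grip and its weight reads 1.7 N. Next is the carry to above the V.

```bash
python3 -m inch '0.2 15 40 -15 0 0 -1;0.2 30 80 -20 0 0 -2;0.2 50 130 -20 0 0 -3;0.2 70 180 -20 0 0 -4;0.2 90 235 -20 0 0 -5;0.2 110 290 -20 0 0 -6;0.2 130 340 -20 0 0 -7;0.2 147 390 -20 0 0 -8;0.2 160 425 -20 0 0 -9;0.2 167 439 -20 0 0 -9;0.2 167 439 -20 0 0 -9;0.2 167 439 -20 0 0 -9'
python3 to.py .4884 .2144 .0035 -6.2
python3 - <<'E'
from m import *
g=shot("top","pics/t7.png");f=shot("side","pics/s7.png")
a=crop(g,215,175,75,85,5);b=crop(f,270,190,80,85,5)
cv2.imwrite("pics/crop7.png",cv2.convertScaleAbs(np.hstack([a,b]),alpha=1.6))
E
```

```text
clock: 10.52
ee_pos: [0.4891, 0.2118, 0.1022]
ee_rot: [-0.0, 0.055, 0.998, -0.001]
force: [-1.1, 0.3, -1.6]
grip_width: 0.0254
finger_force: 20.0
pos [0.4891 0.2118 0.1022] t 10.525 tool mm [ 1.   2.6 98.7] rz -0.1 xang 173.7 F [-1.05  0.34 -1.63] w 0.025432729191890362 axes z [-3.e-04 -1.e-03 -1.e+00]
```

View pics/crop7.png

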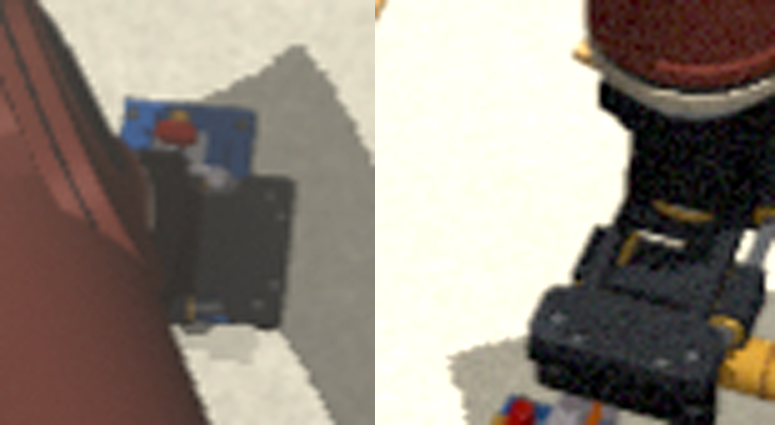

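```bash
python3 -m inch '0.2 0 0 30 0 0 0;0.2 0 0 60 0 0 0;0.2 0 0 80 0 0 0;0.2 0 0 85 0 0 0;0.2 0 0 85 0 0 0;0.2 0 0 85 0 0 0;0.2 0 0 85 0 0 0'
python3 to.py .4884 .2144 .0035 -6.2
```

```text
clock: 11.5
ee_pos: [0.4893, 0.2141, 0.0183]
ee_rot: [0.001, 0.054, 0.999, 0.0]
force: [0.4, -0.1, -2.2]
grip_width: 0.0256
finger_force: 20.0
pos [0.4893 0.2141 0.0183] t 11.5 tool mm [ 1.   0.1 14.8] rz 0.0 xang 173.8 F [ 0.45 -0.11 -2.15] w 0.025586975279000255 axes z [ 1.1e-03  7.0e-04 -1.0e+00]
```

```bash
python3 -m inch '0.2 0 0 4 0 0 0;0.2 0 0 7 0 0 0;0.2 0 0 9 0 0 0;0.2 0 0 10 0 0 0;0.2 0 0 11 0 0 0;0.2 0 0 11 0 0 0;0.2 0 0 11 0 0 0' | grep -E 'pos|force'
python3 -m inch '0.2 0 0 1 0 0 0;0.2 0 0 1 0 0 0' | grep -E 'pos|force'
python3 -m inch '0.2 0 0 1 0 0 0;0.2 0 0 1 0 0 0' | grep -E 'pos|force'
```

```text
ee_pos: [0.4889, 0.2142, 0.0066]
force: [0.8, 1.4, -0.3]
finger_force: 20.0
ee_pos: [0.4893, 0.2147, 0.006]
force: [0.4, 3.6, 3.1]
finger_force: 20.0
ee_pos: [0.4896, 0.2153, 0.0054]
force: [-0.5, 5.5, 5.8]
finger_force: 20.0
```

The toggle touched the -y flank first, so I'll ease the tool towards +y.

```bash
python3 -m inch '0.2 0 1 0 0 0 0;0.2 0 2 0 0 0 0;0.2 0 2 0 0 0 0' | grep -E 'pos|force'
python3 -m inch '0.2 0 0.5 1 0 0 0;0.2 0 0.5 1 0 0 0;0.2 0 0.5 1 0 0 0' | grep -E 'pos|force'
```

```text
ee_pos: [0.4893, 0.2161, 0.0046]
force: [1.7, 3.4, 3.7]
finger_force: 20.0
ee_pos: [0.4893, 0.2165, 0.0041]
force: [-0.6, 2.1, 10.2]
finger_force: 20.0
```

```bash
python3 -m inch '0.32 0 0 0 0 0 0;0.4 0 0 0 0 0 0;0.5 0 0 0 0 0 0;0.5 0 0 0 0 0 0;0.5 0 0 0 0 0 0' 
python3 -m inch '0.5 0 0 -25 0 0 0;0.5 0 0 -50 0 0 0;0.5 0 0 -50 0 0 0;0.5 0 0 -50 0 0 0;0.5 0 0 -50 0 0 0' | grep -E 'pos|force'
python3 to.py .4234 .2211 .05 -6.2
```

```text
clock: 14.25
ee_pos: [0.4889, 0.2162, 0.0033]
ee_rot: [-0.0, 0.054, 0.999, -0.0]
force: [0.1, 0.1, 0.5]
grip_width: 0.0432
finger_force: 0.0
ee_pos: [0.4884, 0.2161, 0.0525]
force: [-0.8, -0.2, 0.0]
finger_force: 0.0
pos [0.4884 0.2161 0.0525] t 14.875 tool mm [65.2 -2.   2.6] rz 0.0 xang 173.8 F [-0.78 -0.19  0.02] w 0.043436195003760024 axes z [-1.3e-03 -9.0e-04 -1.0e+00]
```

```bash
python3 -m inch '0 40 0 0 0 0 0;0 75 0 0 0 0 0;0 75 0 0 0 0 0;0 75 0 0 0 0 0;0 75 0 20 0 0 0;0 75 0 40 0 0 0;0 75 0 48 0 0 0;0 75 0 48 0 0 0;0 75 0 48 0 0 0' 10
python3 - <<'E'
from m import *
g=shot("top","pics/t8.png");f=shot("side","pics/s8.png")
b=crop(f,260,230,110,90,7)
cv2.imwrite("pics/crop8.png",cv2.convertScaleAbs(b,alpha=1.6))
E
```

```text
clock: 16.0
ee_pos: [0.4152, 0.2247, 0.0061]
ee_rot: [0.0, 0.054, 0.999, 0.0]
force: [-0.2, 0.7, 1.2]
grip_width: 0.0003
finger_force: 0.0
```

View pics/crop8.png

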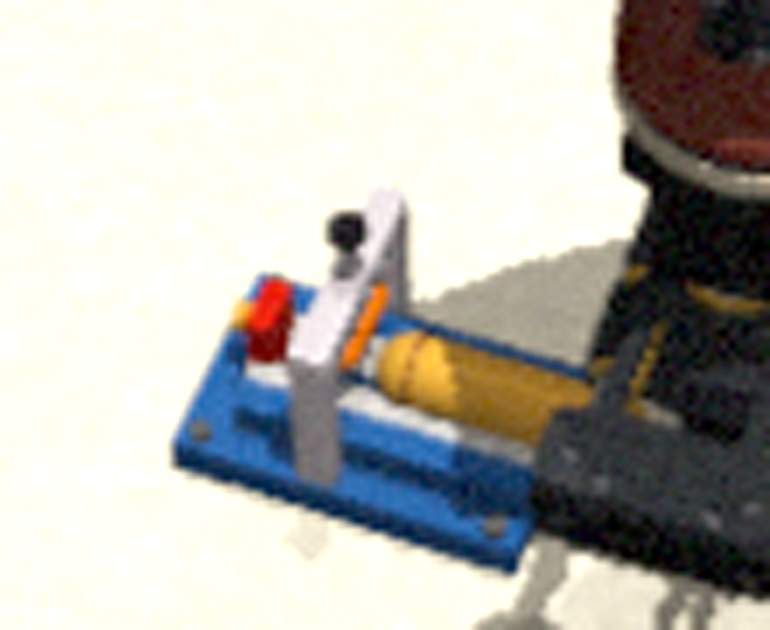

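The last view shows the toggle lying in the V with its nose just clear of the roller at (365,325) in the crop. Next I push with the shut fingers.

```bash
python3 -m inch '0 -6 0 1 0 0 0;0 -10 0 1 0 0 0;0 -12 0 1 0 0 0;0 -12 0 1 0 0 0;0 -12 0 1 0 0 0' | grep -E 'pos|force'
for i in 1; do python3 -m inch '0 -2 0 0 0 0 0;0 -4 0 0 0 0 0;0 -6 0 0 0 0 0;0 -6 0 0 0 0 0' | grep -E 'pos|force';done
python3 -m inch '0 -2 0 0 0 0 0;0 -4 0 0 0 0 0;0 -6 0 0 0 0 0;0 -6 0 0 0 0 0' | grep -E 'pos|force'
```

```text
ee_pos: [0.4262, 0.2232, 0.0044]
force: [-0.1, 0.2, 0.1]
finger_force: 0.0
ee_pos: [0.4325, 0.2225, 0.0044]
force: [0.1, 0.1, 0.8]
finger_force: 0.1
ee_pos: [0.4382, 0.2218, 0.0044]
force: [-2.3, -0.5, 1.4]
finger_force: 0.9
```

```bash
for i in 1; do python3 -m inch '0 -2 0 0 0 0 0;0 -4 0 0 0 0 0;0 -5 0 0 0 0 0;0 -5 0 0 0 0 0' | grep -E 'pos|force'; python3 -m inch '0 -2 0 0 0 0 0;0 -4 0 0 0 0 0;0 -5 0 0 0 0 0;0 -5 0 0 0 0 0' | grep -E 'pos|force'; python3 -m inch '0 -2 0 0 0 0 0;0 -4 0 0 0 0 0;0 -5 0 0 0 0 0;0 -5 0 0 0 0 0' | grep -E 'pos|force'; done
```

```text
ee_pos: [0.4404, 0.2216, 0.004]
force: [-11.9, 0.5, 6.3]
finger_force: 6.0
ee_pos: [0.4454, 0.221, 0.004]
force: [-12.7, 0.5, 8.2]
finger_force: 6.1
ee_pos: [0.4512, 0.2203, 0.0041]
force: [-9.3, -0.7, 5.8]
finger_force: 4.6
```

```bash
python3 -m inch '0 -2 0 0 0 0 0;0 -4 0 0 0 0 0;0 -6 0 0 0 0 0;0 -6 0 0 0 0 0' | grep -E 'pos|force'; python3 -m inch '0 -2 0 0 0 0 0;0 -4 0 0 0 0 0;0 -5 0 0 0 0 0;0 -5 0 0 0 0 0' | grep -E 'pos|force'; python3 -m inch '0 -1 0 0 0 0 0;0 -2 0 0 0 0 0;0 -2 0 0 0 0 0' | grep -E 'pos|force'; python3 -m inch '0 -1 0 0 0 0 0;0 -2 0 0 0 0 0;0 -2 0 0 0 0 0' | grep -E 'pos|force'
```

```text
ee_pos: [0.4573, 0.2196, 0.0041]
force: [-8.7, 0.0, 6.2]
finger_force: 4.3
ee_pos: [0.4621, 0.219, 0.004]
force: [-9.4, -1.0, 5.0]
finger_force: 4.5
ee_pos: [0.4638, 0.2188, 0.004]
force: [-9.6, -1.5, 6.6]
finger_force: 5.0
ee_pos: [0.464, 0.2188, 0.0038]
force: [-18.1, -0.8, 12.5]
finger_force: 8.6
```

The force has climbed to 18 N against a drag of about 9 N, and motion has stopped. I'll hold lightly there for half a second.

```bash
python3 -m inch '0 -0.4 0 0 0 0 0;0 -0.4 0 0 0 0 0;0 -0.4 0 0 0 0 0;0 -0.4 0 0 0 0 0;0 -0.4 0 0 0 0 0' | grep -E 'pos|force'; python3 to.py .5 .2 0 -6.2
python3 - <<'E'
from m import *
f=shot("side","pics/s9.png")
r=blob(f,(260,230,370,320),(14,130,30),(24,255,255));print(r)
r=blob(f,(260,230,370,320),(0,150,40),(6,255,255));print(r)
h=cv2.cvtColor(f["color"],cv2.COLOR_RGB2HSV)
for y in range(270,286): print(y,''.join('r' if (h[y,x,0]<6 and h[y,x,1]>150) else 'o' if h[y,x,0]<14 and h[y,x,1]>150 else 'b' if 14<=h[y,x,0]<26 and h[y,x,1]>110 else '#' if h[y,x,2]<30 else 'B' if 100<h[y,x,0]<125 and h[y,x,1]>110 else '.' for x in range(290,345)))
E
```

```text
ee_pos: [0.464, 0.2188, 0.0038]
force: [-20.0, -0.2, 12.4]
finger_force: 9.3
pos [0.464  0.2188 0.0038] t 21.6 tool mm [-37.8 -14.8   3.5] rz 0.1 xang 173.9 F [-20.05  -0.18  12.38] w 0.000594849771797535 axes z [-0.0079 -0.0013 -1.    ]
(array([314.9893617, 280.0212766]), np.int32(94), ((316.5, 280.5), (11.0, 15.0), 90.0))
(array([349.90506329, 238.32911392]), np.int32(158), ((350.0, 238.0), (16.0, 28.0), 90.0))
270 ........rrr.............b..........#######b############
271 ......B.rrr.BBB........oo.........###.###bb############
272 ........rrr.BBB........oo.........###..##bb############
273 ....bbrrrrr...........ob..........###..#bb##o##########
274 ....bborrrrobb........oo.........###...obb#############
275 ...bborrrrobb........obo.BB.......b..##bbb#############
276 ...bborrrrbbb........obbbbb.BBB..bb....bb############..
277 .....rrr.rbb........oobbbbbbbb.B.b...#.bb########.#....
278 ..BBB.rr.rbb........obbbbbbbbbbbb....#bbb########....#.
279 ..BBB..rrrb........obbbbbbbbbbbbb...##bb##############.
280 .BBBB..rr.o........bobbbbbbbbbbbb....bbb#########b####.
281 .BBBB....ro........bbbbbbbbbbbbb.....bbbb.#############
282 BBBBB..............bbbbbbbb.........bbbbbbbb###########
283 BBBBB..............bbbbbbb...#..#......bbbbbbbb#######.
284 BBBBBB............bbbbbbb..................bbbbo#####..
285 BBBBBBBBB............bbbb.................#...bb######.
```

The picture's pixels show brass touching the red stop at columns 299–302. Now I back straight off and rise.

```bash
python3 -m inch '0 2 0 0 0 0 0;0 5 0 0 0 0 0;0 15 0 0 0 0 0;0 30 0 0 0 0 0;0 30 0 -40 0 0 0;0 30 0 -90 0 0 0;0 30 0 -120 0 0 0;0 30 0 -120 0 0 0;0 30 0 -120 0 0 0;0 30 0 -120 0 0 0' | grep -E 'pos|force'
python3 - <<'E'
from m import *
f=shot("side","pics/s10.png")
h=cv2.cvtColor(f["color"],cv2.COLOR_RGB2HSV)
for y in range(270,300): print(y,''.join('r' if (h[y,x,0]<6 and h[y,x,1]>150) else 'o' if h[y,x,0]<14 and h[y,x,1]>150 else 'b' if 14<=h[y,x,0]<26 and h[y,x,1]>110 else '#' if h[y,x,2]<30 else 'B' if 100<h[y,x,0]<125 and h[y,x,1]>110 else '.' for x in range(290,345)))
E
```

```text
ee_pos: [0.4379, 0.2215, 0.1233]
force: [-0.4, 0.1, 0.1]
finger_force: 0.0
270 .........rr.............b.................#############
271 ......B.rrr.BBB........oo....................###b######
272 ........rrr.BBB........oo........................#####b
273 ....bborrrr...........ob.............................##
274 ....bborrrrobb........oo...............................
275 ...bborrrrobb........oob..B............................
276 ...bborrr.bbb.......obbbbbb.BBB........................
277 .....rrrrrbb........bbbbbbbbbb..BB.....................
278 ..BBB..r.obb........bbbbbbbbbbbbb..BBB.................
279 ..BBB.r.rob........obbbbbbbbbbbbbbbbb.BBB..............
280 .BBBB.rr.ob........obbbbbbbbbbbbbbbbbbbb.BBB...........
281 .BBBB..rrr.........bbbbbbbbbbbbbbbbbbbbbbbb..BBB.......
282 BBBBB..............bbbbbbbbbbbbbbbbbbbbbbbbbbb.BBBB....
283 BBBBB..............bbbbbbbbbbbbbbbbbbbbbbbbbbbb.BBBBB..
284 BBBBBB.............bbbbbbbbbbbbbbbbbbbbbbbbbbbbb.BBBBB.
285 BBBBBBBBB...........bbbbbbbbbbbbbbbbbbbbbbbbbbbb.BBBB..
286 BBBBBBBBBBB.............bbbbbbbbbbbbbbbbbbbbbbbbb...B..
287 BBBBBBBBBBB...............bbbbbbbbbbbbbbbbbbbbbbb...B..
288 BBBBBBBBBBB..................bbbbbbbbbbbbbbbbbbb....B..
289 BBBBBBBBBBB.......BBBB..........bbbbbbbbbbbbbbbb...B...
290 BBBBBBBBBBB........BBBBBB...........bbbbbbbbbbbb...B...
291 BBBBBBBBBBB........BBBBBBBBB...........bbbbbbbb....B...
292 BBBBBBBBBBB........BBBBBBBBBBBBB...........bb..B..B....
293 BBBBBBBBBBB........BBBBBBBBBBBBBBB...............BB....
294 BBBBBBBBBBBB.......BBBBBBBBBBBBBBBBBBB...........B.....
295 BBBBBBBBBBBB.......BBBBBBBBBBBBBBBBBBBBBBBB......B.....
296 BBBBBBBBBBBB.......BBBBBBBBBBBBBBBBBBBBBBBBBB....B.....
297 BBBBBBBBBBBB.......BBBBBBBBBBBBBBBBBBBBBBBBBBBB.B......
298 ..BBBBBBBBBBB.....BBBBBBBBBBBBBBBBBBBBBBBBBBBBBBB......
299 .....BBBBBBBBBBB..BBBBBBBBBBBBBBBBBBBBBBBBBBBBBB.......
```

The toggle is still against the stop, under the roller, and the robot is clear.

```bash
python3 -c "
from cell import *
print(job_done())"
```

```text
the job is handed in; nothing more can be done
None
```

The brass toggle is seated in the V under the roller and against the red stop, leaned on with about 10 N beyond the drag for half a second, then released; the job is handed in, with no verdict returned.

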